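# Pump up the rinse-water reservoir

## Robot

A 6-joint arm with a two-finger parallel gripper is mounted at the origin on the work surface; the furniture and walls round the work are solid. World frame = base frame: x ahead of the robot, y to its left, z up, the work surface at z = 0. Lengths are in m, angles in rad, forces in N, time in s.
With the tool pointing down it reaches from about 0.3 to 0.875 m from the base axis. Payload 6.4 kg.
Tool frame: the origin (TCP) lies at the centre of the arm's flange, where the gripper is bolted on; the fingertips stand 173 mm ahead of it and the grasp point (between the pads) lies 155 mm ahead of it (ctrl.pinch_z is the distance from the TCP to the grasp point, in m); z points along the fingers, y is the direction in which the jaws open and shut (so a half turn about z gives the same grasp; the last joint's range is limited). The gripper opens to 85 mm and grips with 20 to 120 N. Pads are 22 mm wide; open, the fingers measure 114 mm over their backs; the gripper's body (76 mm by 85 mm) begins 54 mm behind the grasp point. The pads swing forward as they close: fully open they stand 13 mm farther back than shut.
Start: joints at [1.04, 0.181, 1.607, -0, 1.354, -0.206], TCP at [0.183, 0.545, 0.405] pointing down, gripper open.
Joint ranges: [-2.99, 2.99], [-0.89, 2.07], [0.3, 2.58], [-1.14, 4.28], [0, 2.63], [-3.12, 3.12]. Speed limits (rad/s): [2.57, 2.57, 3.01, 3.14, 3.14, 3.14].

## Interface

Orientations are given as a unit quaternion [w, x, y, z].
In Python, from bench import ctrl gives the robot as it stands.
- The arm moves only by the tool drive_tool, never from a script. Its argument "commands" is a list that holds one entry, the list of rows, each a list of 7 numbers: the shift along the tool's x, y, z in units of 50 mm (1.0 is 50 mm), then the turn, a rotation vector about the tool's x, y, z in units of 8 degrees (1.0 is 8 degrees), then the closure in counts, from 0 (fully open) to 255 (shut). A call has 1 to 10 rows; each row shifts and turns the commanded pose from where the row before left it, along the tool's axes as they then stand; what a row does not reach is not made up. A row lasts 1/10 s, in which the tool goes at most 50 mm and 8.59 degrees, less where a joint would pass 70% of its speed; a pose out of reach is approached as far as the arm can. A call is refused whole if a number of a shift passes 1 or a number of a turn 1, either way. A call with a gripper value outside its range is refused whole. The fingers move at their own pace and stop on an object; the grip force is fixed at half the most. Time passes only in rows, so rows that do not move let the fingers close. It gives the time, the measured TCP pose, the force and the opening at its end, in the units of the state.
- ctrl.get_obs(): the state, without advancing time (a new reading comes with each control period).
- ctrl.camera(name): name is "scene" or "top" or "wrist"; returns a dict with "pixels" (480x640x3 uint8, red, green, blue), "depth" (480x640 float32, m along the optical axis (not along the pixel's ray), 0 where there is no reading), "intrinsics" (3x3 intrinsics, pixels), "R" (3x3) and "t" (3): a world point X has camera coordinates R X + t; the wrist camera has in their place "tool_from_camera" (4x4, takes a point from camera to tool coordinates, whose origin is the TCP and whose axes are the flange's). Camera axes: x right, y down, z forward; pixel columns grow to the right and rows downward; lengths in m; the calibration is good to about 2 mm. A picture is of the moment at which its call begins: read the wrist's pose just before it.
- ctrl.hand_in(): hands the job in, once; it reports no verdict.
The state is a dict: "time_s": time; "q": joint angles; "dq": joint speeds; "joint_efforts": joint torques, N m; "eef_pos": TCP position; "eef_rot": TCP orientation; "wrist_force": force on the tool from outside, world axes, zero at the start; "torque": the same for the moment, N m; "opening": opening from 0.0 (shut) to 1.0 (fully open).
Only numpy, scipy, OpenCV 4.12 (cv2) and the standard library are available. Lean on these libraries where they do the work, as an engineer would, in place of code of your own. Each camera call takes 0.05 s, during which the arm holds its last target. There are 200 camera calls.

## Task

Get the rinse-water reservoir ready for the autosampler: first push its vent lever round until the vent is fully shut, then press the pump plunger down again and again, full strokes without hammering, until the indicator pin on the lid stands fully out. Use the fingertips to push only: do not grip or lift anything, do not touch the pin, and leave the glassware and bottles around it where they stand. Finish with the plunger back up and the vent still shut.

Things in the scene. Friction and masses are not known exactly. Their poses are not given: they have to be found in the camera images.
- reservoir: round metal pressure reservoir screwed to the bench, 172 mm across its foot, 140 mm across its body, grey screw lid 138 mm across whose flat deck is 135 mm above the bench. Origin: centre of its underside, on the bench; z up. In its own x, y (mm) the lid carries the pump plunger at (0, 0), the indicator pin at (-40, 36) and the vent cock at (0, -48), whose thin spout points to -y; the level glass is on the -x side
- push_head: black mushroom-shaped push head of the pump, 47 mm across and 14 mm thick, on an upright steel stem in the middle of the lid; its origin is on the stem's axis 41 mm below its top
- push_top (a point): centre of the top face of the push head, 193 mm above the bench when the plunger is up; moves with it
- plunger (a joint): pump plunger, m pressed down: 0 up, 0.024 a full stroke, where it meets a rubber buffer (stiff, about 3 N per mm more; hard stop at 0.030). Spring: about 6 N to start, 12 N at the buffer; it comes back up by itself when released. With the vent shut, pressing drives the pin out by nearly a fifth of the stroke (about 4.5 mm a full stroke) and the return stroke leaves it there; with the vent open pumping does nothing. Extra strokes with the pin fully out do no harm
- lever_arm: flat steel lever of the vent cock with an upright black post, 13 mm thick, on its outer end, 50 mm from the pivot; origin on the pivot axis 152 mm above the bench; the arm runs along the body's own -y, 1 to 7 mm above the origin, the post from 6 to 26 mm above it
- lever_post (a point): centre of the top of the lever's upright post, 178 mm above the bench; the post's free side reaches 20 mm down from here
- lever_pivot (a point): point on the lever's pivot axis at the height of the post's top
- vent_lever (a joint): vent lever, rad, anticlockwise seen from above: 0 open (arm in line with the spout, along the reservoir's -y), 1.571 fully shut (arm along the reservoir's +x, across the spout), hard stop a little beyond at 1.70. Stiff, about 2 N at the post; stays where it is left
- pin_rod: steel indicator pin, 10 mm thick, in a black boss 24 mm wide on the lid 54 mm from the plunger; pushed in it stands 2 mm over the boss, fully out 20 mm, 167 mm above the bench; two dark grooves near its foot then show just above the boss. Origin on its axis, 2 mm below its top. It is only watched, not touched
- pin (a joint): travel of the indicator pin, m: 0 in, 0.018 fully out at its stop, at most 0.004 at the start; stays where the pump has driven it
- wash_bottle: white wash bottle with a bent spout, 67 mm thick, 204 mm high, left of the reservoir; origin at the centre of its underside
- beaker: glass beaker, 72 mm wide, 95 mm high, at the front left of the reservoir; origin at the centre of its underside
- flask: stoppered volumetric flask, 60 mm wide, 197 mm high, right of the reservoir; origin at the centre of its underside
- small_bottle: small screw-cap bottle, 37 mm thick, 88 mm high, at the front right of the reservoir; origin at the centre of its underside

How it is judged:
On the way, in this order (a step that is already met when the one before it is completed fails the run):
1. the vent lever is pushed fully shut (value of joint vent_lever above 1.4 rad), for 0.2 s.
2. the pump has driven the indicator pin fully out (value of joint pin above 0.0165 m and value of joint vent_lever above 1.4 rad), for 0.2 s.
At the end, for the whole second after the job is handed in: the vent lever is fully shut (not more than 10 degrees short of square across its spout), the indicator pin is out to within 1.5 mm of its full 18 mm, and the plunger is back up (within 2 mm) and still (all of step 2 and value of joint plunger below 0.002 m and linear speed of push_head below 0.01 m/s); the robot touches nothing.
It fails at once if the robot touches the indicator pin (contact force between any of the arm, the fingers and pin_rod above 0.5 N).
It fails at once if the push head is gripped or hammered (more than 38 N) (contact force between the fingers and push_head above 38 N).
It fails at once if the vent lever is gripped or forced (more than 38 N) (contact force between the fingers and lever_arm above 38 N).
It fails at once if a bystander is moved by more than 20 mm, lifted or knocked over (distance of any of wash_bottle, beaker, flask, small_bottle from where it was at the start of the episode above 0.02 m or angle between any of wash_bottle, beaker, flask, small_bottle's own z axis and vertical above 0.3 rad).
It also fails if it takes over 51 s, if anything falls off the work surface, if the arm or the gripper's body presses on something with over 40 N, if the wrist force passes 120 N, or if a joint passes its speed limit or range.

## Working session

There is one attempt and no reset: what is moved stays moved. The work goes in short steps, Python scripts to look and compute and a tool call to move; the robot and the scene stay as the last step left them, time stands still between calls to the robot, and variables do not carry over. Pictures are saved under pics/ and viewed, about 8 in all and at most 12, crops included, and the job is handed in when it is done.

Besides the shell and the picture viewer there is one more tool, called as name(argument=value, ...) on one line, values as JSON. drive_tool: Moves the arm, as the interface text tells. Its arguments: {"type":"object","properties":{"commands":{"type":"array","items":{"type":"array","items":{"type":"array","items":{"type":"number"}}}}},"required":["commands"]}

```bash
mkdir -p pics; ls
python3 - <<'E'
from bench import ctrl
import cv2,numpy as np,pickle
o=ctrl.get_obs();print(o)
d={}
for n in("scene","top"):
    c=ctrl.camera(n);d[n]=c
    cv2.imwrite(f"pics/{n}0.png",c["pixels"][:,:,::-1]);print(n,c["intrinsics"].tolist(),c["R"].tolist(),c["t"].tolist())
pickle.dump(d,open("d0.pkl","wb"))
E
```

```text
pics
{'time_s': 0.0, 'q': array([ 1.03968481e+00,  1.81533016e-01,  1.60806484e+00, -8.29239949e-06,
        1.35377786e+00, -2.06307712e-01]), 'dq': array([-0.00038889,  0.00096688, -0.00136731, -0.00016225,  0.0005509 ,
       -0.00120251]), 'joint_efforts': array([-1.06871481e-03, -4.44862533e+01, -3.51343024e+01, -4.67081827e-04,
        9.14018165e-03, -5.00307294e-05]), 'eef_pos': array([0.18334404, 0.54470002, 0.40376092]), 'eef_rot': array([-3.17542575e-04,  1.61688020e-01,  9.86841522e-01, -8.33073377e-04]), 'wrist_force': array([ 0.32566053, -0.20084068,  0.28146493]), 'torque': array([0.01171311, 0.00849388, 0.00784042]), 'opening': 0.9993650713759038}
scene [[433.9869172684219, 0.0, 316.1517925328615], [0.0, 433.9869172684219, 241.0987878608108], [0.0, 0.0, 1.0]] [[0.8459628245708197, -0.533192068967296, 0.007288143421687816], [-0.39685549801563846, -0.6386624194676608, -0.6592541449657133], [0.3561637448406567, 0.554812158797992, -0.7518848683881006]] [-0.4220792822139068, 0.2853221220935359, 0.8321537383775824]
top [[550.632323085306, 0.0, 315.4961348173971], [0.0, 550.632323085306, 239.74979882292266], [0.0, 0.0, 1.0]] [[0.020896275036370347, -0.9997745802494727, 0.003759571331251986], [-0.997338921326031, -0.021107777196481735, -0.06978207327138496], [0.06984569920785118, -0.0022913814204721223, -0.9975551753528987]] [-0.004116466472762774, 0.5439090553311811, 1.176051373284386]
```

View pics/scene0.png

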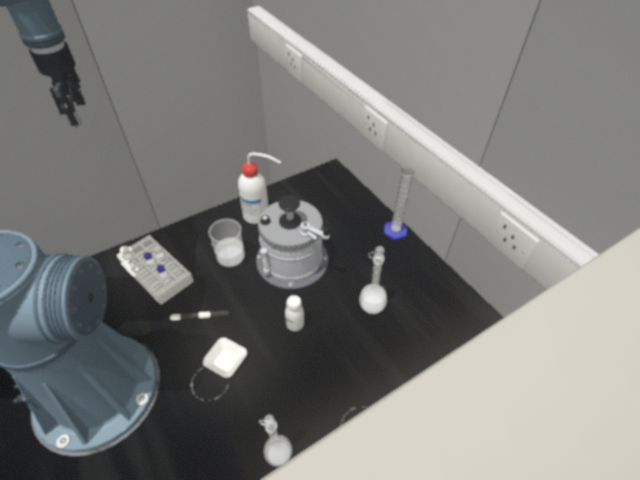

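View pics/top0.png

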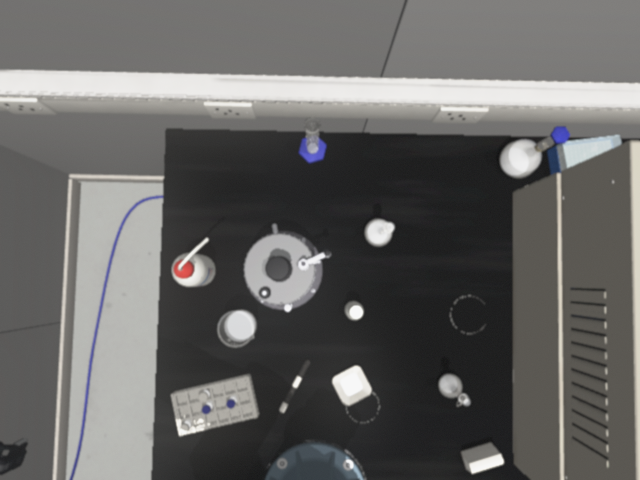

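The reservoir is at about (280,268) in the top view. The push head is at (278,268), the pin boss at (265,293) and the vent at (304,264), with its lever pointing right. The bottle and beaker are on the left, the flask at (378,232) and the small bottle at (354,311). Next I'll zoom in and convert to world coordinates.

```bash
cat > h.py <<'E'
import numpy as np,cv2
def cast(c,uv,z):
    K,R,t=c["intrinsics"],c["R"],c["t"]
    o=-R.T@t; d=R.T@np.linalg.inv(K)@np.array([uv[0],uv[1],1.]); return o+d*(z-o[2])/d[2]
def proj(c,X):
    p=c["intrinsics"]@(c["R"]@np.array(X)+c["t"]); return p[:2]/p[2]
E
python3 - <<'E'
import pickle,cv2,numpy as np
from h import *
d=pickle.load(open("d0.pkl","rb"))
a=cv2.resize(d["top"]["pixels"][220:320,230:340],None,fx=5,fy=5,interpolation=2)
b=cv2.resize(d["scene"]["pixels"][185:285,245:335],None,fx=5,fy=5,interpolation=2)
# one picture within 800x600 
im=np.zeros((500,800,3),np.uint8); im[:400,:440]=cv2.resize(a,(440,400)); im[:400,440:]=cv2.resize(b,(360,400))
cv2.imwrite("pics/crop0.png",im[:,:,::-1])
c=d["top"]
for n,uv,z in[("head",(278,268),.193),("vent",(304,264),.152),("pin",(265,293),.15),("post",(328,254),.178)]: print(n,cast(c,uv,z).round(3))
# dark head centroid
g=cv2.cvtColor(c["pixels"],cv2.COLOR_RGB2GRAY); m=(g<70).astype(np.uint8); m[:250]=0;m[286:]=0;m[:,:262]=0;m[:,295:]=0
k,l,s,ce=cv2.connectedComponentsWithStats(m); i=1+s[1:,4].argmax(); print(s[i],ce[i],cast(c,ce[i],.193))
E
```

```text
head [0.478 0.076 0.193]
vent [0.487 0.029 0.152]
pin [0.43  0.102 0.15 ]
post [ 0.506 -0.016  0.178]
[277 257  14  17  46] [286.10869565 262.69565217] [0.48804977 0.06112413 0.193     ]
```

View pics/crop0.png

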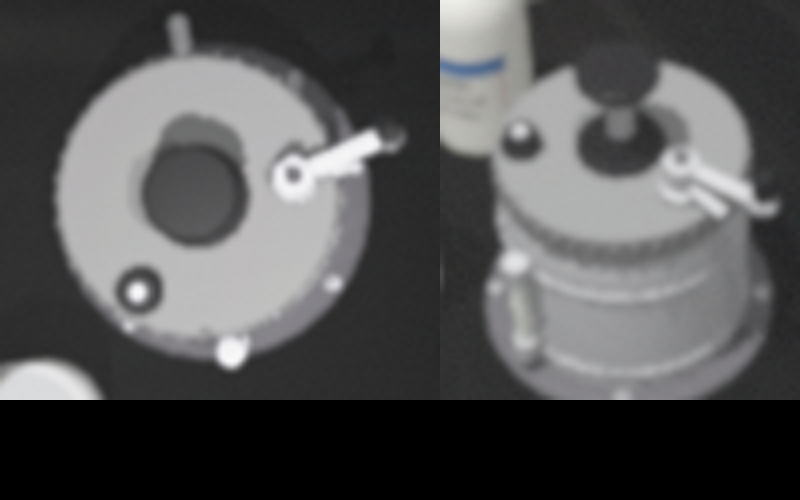

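drive_tool(commands=[[[-0.46,-0.45,0,0,0,0,255],[-0.46,-0.45,0,0,0,0,255],[-0.46,-0.45,0,0,0,0,255],[-0.46,-0.45,0,0,0,0,255],[-0.46,-0.45,0,0,0,0,255],[-0.46,-0.45,0,0,0,0,255],[-0.46,-0.45,0,0,0,0,255],[-0.46,-0.45,0,0,0,0,255],[-0.46,-0.45,0,0,0,0,255],[-0.46,-0.45,0,0,0,0,255]]])

```text
time_s: 1.1
eef_pos: [0.3298, 0.2571, 0.4044]
eef_rot: [-0.0, 0.162, 0.987, -0.0]
wrist_force: [0.8, 0.3, -0.1]
opening: -0.002
```

drive_tool(commands=[[[-0.46,-0.45,0,0,0,0,255],[-0.46,-0.45,0,0,0,0,255],[-0.46,-0.45,0,0,0,0,255],[-0.46,-0.45,0,0,0,0,255],[-0.46,-0.45,0,0,0,0,255],[-0.46,-0.45,0,0,0,0,255],[-0.46,-0.45,0,0,0,0,255],[-0.46,-0.45,0,0,0,0,255],[-0.46,-0.45,0,0,0,0,255],[-0.46,-0.45,0,0,0,0,255]]])

```text
time_s: 2.1
eef_pos: [0.4761, -0.0296, 0.4043]
eef_rot: [-0.0, 0.162, 0.987, 0.0]
wrist_force: [0.0, 0.2, -0.3]
opening: -0.0
```

drive_tool(commands=[[[0,0,0,0,0,1,255],[0,0,0,0,0,1,255],[0,0,0,0,0,1,255],[0,0,0,0,0,1,255],[0,0,0,0,0,1,255],[0,0,0,0,0,1,255],[0,0,0,0,0,1,255],[0,0,0,0,0,1,255],[0,0,0,0,0,1,255]]])

```text
time_s: 3.0
eef_pos: [0.4756, -0.0282, 0.4043]
eef_rot: [-0.0, 0.713, 0.701, -0.0]
wrist_force: [0.0, 0.6, 0.3]
opening: 0.003
```

drive_tool(commands=[[[0,0,0,0,0,1,255],[0,0,0,0,0,1,255],[0,0,0,0,0,1,255],[0,0,0,0,0,1,255],[0,0,0,0,0,1,255],[0,0,0,0,0,1,255],[0,0,0,0,0,1,255],[0,0,0,0,0,1,255],[0,0,0,0,0,0.3,255],[0,0,0,0,0,0,255]]])

```text
time_s: 4.0
eef_pos: [0.4757, -0.0282, 0.4043]
eef_rot: [-0.0, 0.98, 0.199, -0.0]
wrist_force: [-0.9, -0.0, -0.1]
opening: -0.002
```

Run:
```python
from bench import ctrl
import cv2,numpy as np,pickle
o=ctrl.get_obs();w=ctrl.camera("wrist");t=ctrl.camera("top")
pickle.dump((o,w,t),open("d1.pkl","wb"))
print(w["intrinsics"],w["tool_from_camera"])
cv2.imwrite("pics/w1.png",w["pixels"][:,:,::-1])
```

```text
[[396.79998652   0.         314.23939241]
 [  0.         396.79998652 236.72194992]
 [  0.           0.           1.        ]] [[ 3.98896367e-04 -9.53712504e-01 -3.00719639e-01  7.69290472e-02]
 [ 9.99998737e-01 -8.21555229e-05  1.58702177e-03  1.51182352e-03]
 [-1.53826828e-03 -3.00719893e-01  9.53711266e-01  2.98321338e-02]
 [ 0.00000000e+00  0.00000000e+00  0.00000000e+00  1.00000000e+00]]
```

View pics/w1.png

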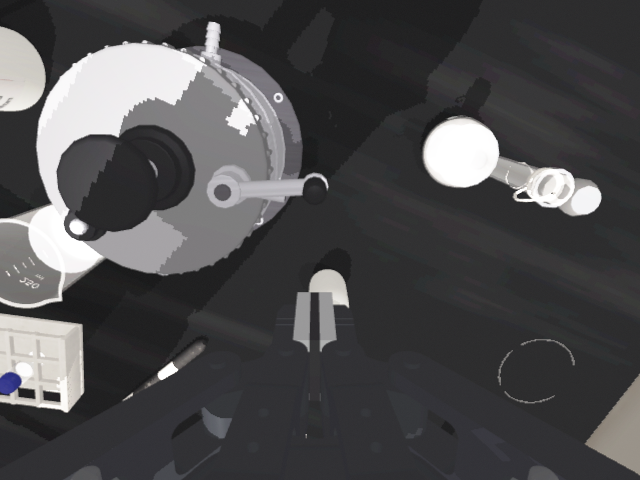

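The wrist view shows the post top at (315,185), the pivot cap at (222,191) and the head top at (107,175). The closed fingertips are at (314,292), directly behind the post.

```bash
cat >> h.py <<'E'
from scipy.spatial.transform import Rotation as Ro
def wcast(o,w,uv,z):
    q=np.array(o["eef_rot"]);R=Ro.from_quat(q[[1,2,3,0]]).as_matrix();T=w["tool_from_camera"]
    p=R@T[:3,3]+o["eef_pos"]; d=R@T[:3,:3]@np.linalg.inv(w["intrinsics"])@np.array([*uv,1.]); return p+d*(z-p[2])/d[2]
E
python3 - <<'E'
import pickle
from h import *
o,w,t=pickle.load(open("d1.pkl","rb"))
for n,uv,z in[("post",(315,185),.178),("pivot",(222,191),.160),("head",(107,175),.193),("tip",(314,292),.231),("pinTop",(78,227),.15)]: print(n,wcast(o,w,uv,z).round(4))
E
```

```text
post [ 0.5151 -0.0138  0.178 ]
pivot [0.4892 0.0304 0.16  ]
head [0.4846 0.0765 0.193 ]
tip [ 0.4842 -0.0264  0.231 ]
pinTop [0.4331 0.1027 0.15  ]
```

drive_tool(commands=[[[0,0,0.3,0,0,0,255],[0,0,0.4,0,0,0,255],[0,0,0.4,0,0,0,255],[0,0,0.2,0,0,0,255],[0.1,0.02,0,0,0,0,255],[0.1,0.02,0,0,0,0,255],[0.08,0,0,0,0,0,255],[0.06,0,0,0,0,0,255],[0,0,0,0,0,0,255]]])

```text
time_s: 5.0
eef_pos: [0.4929, -0.0234, 0.3403]
eef_rot: [0.0, 0.98, 0.199, 0.001]
wrist_force: [0.5, 0.4, 0.6]
opening: -0.001
```

drive_tool(commands=[[[0.068,0.022,0,0,0,-0.5,255],[0.068,0.022,0,0,0,-0.5,255],[0.068,0.022,0,0,0,-0.5,255],[0.068,0.022,0,0,0,-0.5,255],[0.068,0.022,0,0,0,-0.5,255],[0.068,0.022,0,0,0,-0.5,255],[0.068,0.022,0,0,0,-0.5,255],[0.068,0.022,0,0,0,-0.5,255],[0.068,0.022,0,0,0,-0.5,255],[0.068,0.022,0,0,0,-0.5,255]]])

```text
time_s: 6.0
eef_pos: [0.5247, -0.0102, 0.34]
eef_rot: [0.001, 0.852, 0.524, -0.0]
wrist_force: [0.7, -2.8, -0.7]
opening: 0.002
```

Run:
```python
from bench import ctrl
import cv2,numpy as np,pickle
o=ctrl.get_obs();w=ctrl.camera("wrist")
pickle.dump((o,w),open("d2.pkl","wb"));print(o["eef_pos"],o["wrist_force"])
cv2.imwrite("pics/w2.png",w["pixels"][:,:,::-1])
```

```text
[ 0.52468365 -0.01024233  0.34000926] [ 0.70393579 -2.80117279 -0.69299401]
```

View pics/w2.png

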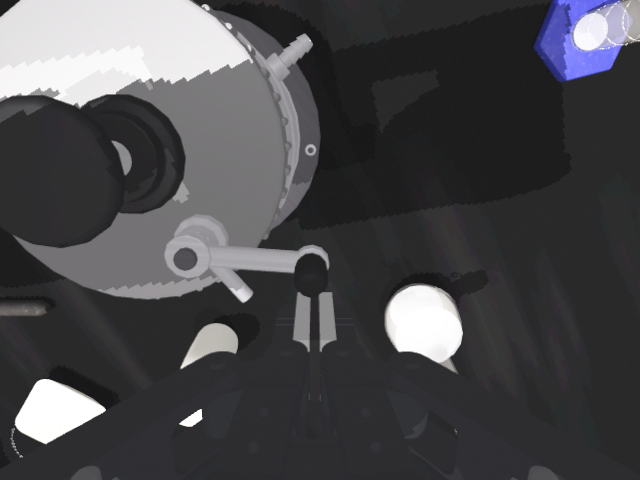

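The fingertips are on the post at (312,280) and the lever is swinging away from the spout at (240,290), with about 3 N of push. I'll carry on round the arc.

drive_tool(commands=[[[0.068,0.022,0,0,0,-0.5,255],[0.068,0.022,0,0,0,-0.5,255],[0.068,0.022,0,0,0,-0.5,255],[0.068,0.022,0,0,0,-0.5,255],[0.068,0.022,0,0,0,-0.5,255],[0.068,0.022,0,0,0,-0.5,255],[0.068,0.022,0,0,0,-0.5,255],[0.068,0.022,0,0,0,-0.5,255],[0.068,0.022,0,0,0,-0.5,255],[0,0,0,0,0,0,255]]])

```text
time_s: 7.05
eef_pos: [0.5401, 0.0179, 0.3402]
eef_rot: [0.001, 0.65, 0.76, 0.0]
wrist_force: [1.2, -1.8, 1.1]
opening: -0.001
```

Run:
```python
from bench import ctrl
import cv2,numpy as np,pickle
o=ctrl.get_obs();w=ctrl.camera("wrist")
pickle.dump((o,w),open("d3.pkl","wb"));print(o["eef_pos"],o["wrist_force"])
cv2.imwrite("pics/w3.png",w["pixels"][:,:,::-1])
```

```text
[0.54012829 0.01788003 0.34021496] [ 1.22141221 -1.77200109  1.10124041]
```

View pics/w3.png

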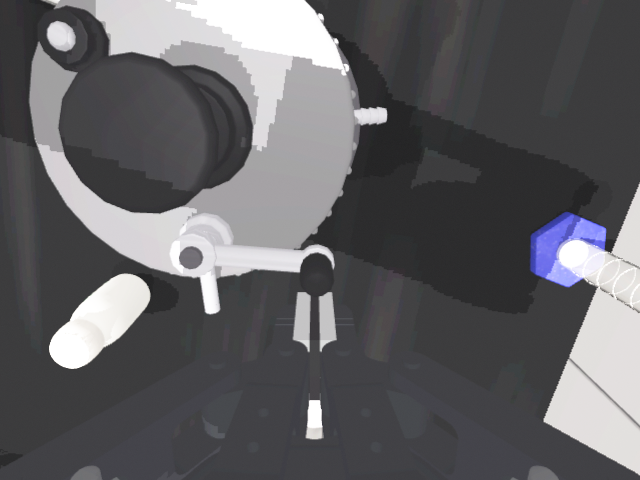

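Run:
```python
import pickle
from h import *
o,w=pickle.load(open("d3.pkl","rb"))
P=wcast(o,w,(190,257),.160);A=wcast(o,w,(316,278),.178);H=wcast(o,w,(139,133),.193);N=wcast(o,w,(62,36),.150)
a=lambda v:np.degrees(np.arctan2(v[1],v[0])).round(1)
print(P,A,H,N); print("arm",a(A-P),np.linalg.norm((A-P)[:2]),"yaw+90",a(H-P),np.linalg.norm((H-P)[:2]),"yaw from pin",a(N-H)-a([-40,36]),"pin-pivot",a(N-P)-a([-40,84]))
```

```text
[0.48840646 0.0289425  0.16      ] [0.53878703 0.03552047 0.178     ] [0.48051552 0.0785321  0.193     ] [0.43415567 0.10367763 0.15      ]
arm 7.4 0.05080818332755408 yaw+90 99.0 0.05021349753801818 yaw from pin 13.5 pin-pivot 10.5
```

The lever is at about 86°. I'll push a touch further, then back off and lift.

drive_tool(commands=[[[0.068,0.022,0,0,0,-0.5,255],[0.05,0.015,0,0,0,-0.35,255],[0,0,0,0,0,0,255],[-0.2,0,0,0,0,0,255],[-0.3,0,0,0,0,0,255],[0,0,-0.4,0,0,0,255],[0,0,-0.6,0,0,0,255],[0,0,0,0,0,0,255]]])

```text
time_s: 7.9
eef_pos: [0.5487, -0.0016, 0.3937]
eef_rot: [0.003, 0.604, 0.797, 0.001]
wrist_force: [-0.3, -0.1, 1.0]
opening: -0.006
```

Run:
```python
from bench import ctrl
import cv2,numpy as np,pickle
from h import *
o=ctrl.get_obs();w=ctrl.camera("wrist")
pickle.dump((o,w),open("d4.pkl","wb"));print(o["eef_pos"],o["eef_rot"],o["wrist_force"])
cv2.imwrite("pics/w4.png",w["pixels"][:,:,::-1])
```

```text
[ 0.54868359 -0.00155088  0.3937216 ] [0.0029549  0.60414363 0.79686884 0.00133746] [-0.28899216 -0.10968879  0.96808528]
```

View pics/w4.png

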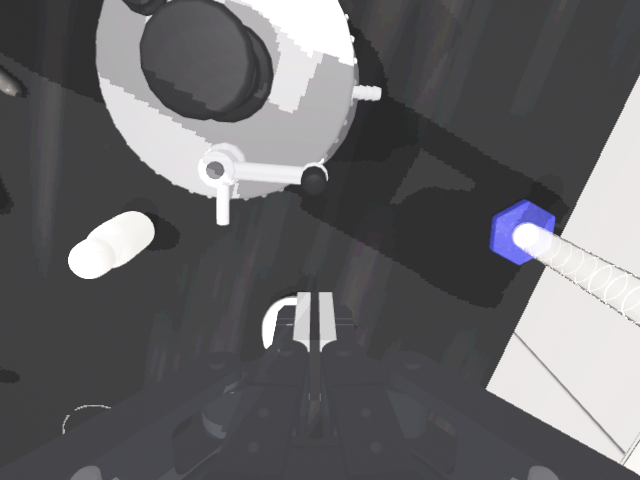

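The vent lever now sits square across the spout: pivot (215,168), post (314,180), spout (222,210). The head is at (198,59). Next I move over the head and turn the fingers away from the pin and post.

drive_tool(commands=[[[0.4,-0.2,0,0,0,0,255],[0.5,-0.2,0,0,0,0,255],[0.5,-0.2,0,0,0,0,255],[0.48,-0.3,0,0,0,0,255],[0,0,0,0,0,-1,255],[0,0,0,0,0,-1,255],[0,0,0,0,0,-1,255],[0,0,0,0,0,-1,255],[0,0,0,0,0,-1,255],[0,0,0,0,0,-0.5,255]]])

```text
time_s: 8.95
eef_pos: [0.4782, 0.0776, 0.3883]
eef_rot: [-0.001, 0.259, 0.966, -0.0]
wrist_force: [-0.0, 0.4, 0.5]
opening: 0.001
```

drive_tool(commands=[[[0,0,0.2,0,0,0,255],[0,0,0.2,0,0,0,255],[0,0,0.1,0,0,0,255],[0,0,0.1,0,0,0,255],[0,0,0.1,0,0,0,255],[0,0,0,0,0,0,255]]])

```text
time_s: 9.55
eef_pos: [0.4782, 0.078, 0.3542]
eef_rot: [-0.001, 0.261, 0.965, -0.0]
wrist_force: [-3.5, -1.7, 7.5]
opening: -0.004
```

drive_tool(commands=[[[0,0,0.1,0,0,0,255],[0,0,0.1,0,0,0,255],[0,0,0.06,0,0,0,255],[0,0,0,0,0,0,255]]])

```text
time_s: 9.95
eef_pos: [0.4783, 0.078, 0.342]
eef_rot: [-0.001, 0.261, 0.965, -0.0]
wrist_force: [-5.4, -0.9, 12.6]
opening: 0.002
```

drive_tool(commands=[[[0,0,-0.15,0,0,0,255],[0,0,-0.2,0,0,0,255],[0,0,-0.2,0,0,0,255],[0,0,0,0,0,0,255],[0,0,0.15,0,0,0,255],[0,0,0.15,0,0,0,255],[0,0,0.15,0,0,0,255],[0,0,0.12,0,0,0,255],[0,0,0,0,0,0,255]]])

```text
time_s: 10.85
eef_pos: [0.4791, 0.0782, 0.341]
eef_rot: [0.001, 0.261, 0.965, 0.0]
wrist_force: [-0.7, 0.2, 14.7]
opening: 0.006
```

drive_tool(commands=[[[0,0,-0.15,0,0,0,255],[0,0,-0.2,0,0,0,255],[0,0,-0.22,0,0,0,255],[0,0,0,0,0,0,255],[0,0,0.15,0,0,0,255],[0,0,0.15,0,0,0,255],[0,0,0.15,0,0,0,255],[0,0,0.12,0,0,0,255],[0,0,0,0,0,0,255]]])

```text
time_s: 11.75
eef_pos: [0.4787, 0.0782, 0.3405]
eef_rot: [0.0, 0.261, 0.965, 0.0]
wrist_force: [-3.2, 0.1, 16.7]
opening: -0.002
```

drive_tool(commands=[[[0,0,-0.15,0,0,0,255],[0,0,-0.2,0,0,0,255],[0,0,-0.22,0,0,0,255],[0,0,0,0,0,0,255],[0,0,0.15,0,0,0,255],[0,0,0.15,0,0,0,255],[0,0,0.15,0,0,0,255],[0,0,0.12,0,0,0,255],[0,0,0,0,0,0,255]]])

```text
time_s: 12.65
eef_pos: [0.4785, 0.0782, 0.3404]
eef_rot: [0.0, 0.261, 0.965, 0.0]
wrist_force: [-2.8, 0.6, 16.8]
opening: -0.001
```

drive_tool(commands=[[[0,0,-0.15,0,0,0,255],[0,0,-0.2,0,0,0,255],[0,0,-0.22,0,0,0,255],[0,0,0,0,0,0,255],[0,0,0.15,0,0,0,255],[0,0,0.15,0,0,0,255],[0,0,0.15,0,0,0,255],[0,0,0.12,0,0,0,255],[0,0,0,0,0,0,255]]])

```text
time_s: 13.55
eef_pos: [0.4785, 0.0782, 0.3403]
eef_rot: [-0.0, 0.261, 0.965, 0.0]
wrist_force: [-2.2, 0.6, 16.9]
opening: 0.001
```

drive_tool(commands=[[[0,0,-0.15,0,0,0,255],[0,0,-0.2,0,0,0,255],[0,0,-0.3,0,0,0,255],[0,0,-0.5,0,0,0,255],[0,0,-0.5,0,0,0,255],[-0.5,0,0,0,0,0,255],[-0.8,0,0,0,0,0,255],[-0.7,0,0,0,0,0,255],[0,0,0,0,0,0,255]]])

```text
time_s: 14.45
eef_pos: [0.5668, 0.0257, 0.4199]
eef_rot: [-0.002, 0.262, 0.965, -0.001]
wrist_force: [0.1, -0.7, 0.0]
opening: 0.001
```

Run:
```python
from bench import ctrl
import cv2,numpy as np,pickle
o=ctrl.get_obs();w=ctrl.camera("wrist");t=ctrl.camera("scene")
pickle.dump((o,w,t),open("d5.pkl","wb"));print(o["eef_pos"],o["wrist_force"])
im=np.zeros((600,800,3),np.uint8); im[:360,:480]=cv2.resize(w["pixels"],(480,360))
im[:400,480:]=cv2.resize(t["pixels"][185:285,245:325],(320,400),interpolation=2)
cv2.imwrite("pics/w5.png",im[:400,:,::-1])
```

```text
[0.56675141 0.02573318 0.41985478] [ 0.10554356 -0.72398142  0.02443571]
```

View pics/w5.png

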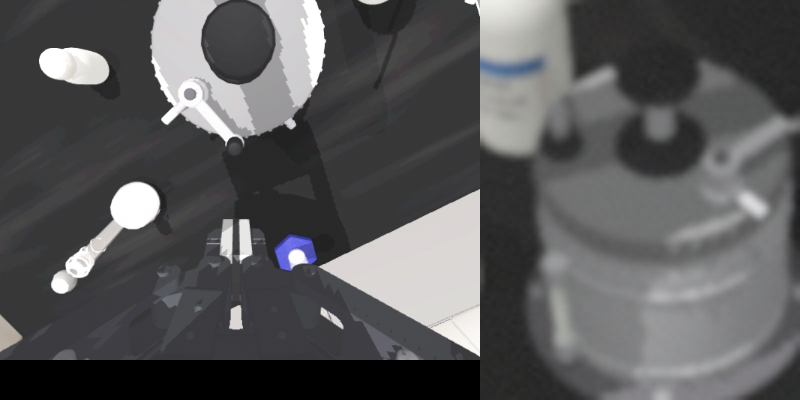

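Run:
```python
import pickle
from h import *
o,w,t=pickle.load(open("d5.pkl","rb"))
print("scene crop px:")
for z in(.147,.149,.158,.163,.167): p=proj(t,[.433,.103,z]); print(z,((p-[245,185])*4+[480,0]).round(1))
cv2.imwrite("pics/p5.png",cv2.resize(t["pixels"][200:230,250:280],(600,600),interpolation=cv2.INTER_NEAREST)[:,:,::-1])
for z in(.147,.158,.163,.167): print(z,((proj(t,[.433,.103,z])-[250,200])*20).round(0))
```

```text
scene crop px:
0.147 [560.6 132.8]
0.149 [560.3 130.2]
0.158 [559.  118.4]
0.163 [558.2 111.8]
0.167 [557.6 106.4]
0.147 [303. 364.]
0.158 [295. 292.]
0.163 [291. 259.]
0.167 [288. 232.]
```

View pics/p5.png

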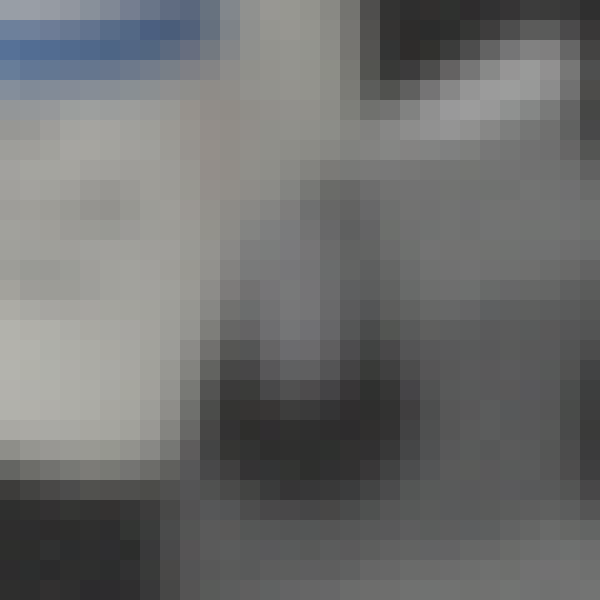

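The pin stands out from row 385 to about row 215. Fully out projects to 232, so this agrees to within about 2 mm. The strokes are harmless, so I'll add two full ones for certainty.

drive_tool(commands=[[[0.6,0,0,0,0,0,255],[0.8,0,0,0,0,0,255],[0.6,0,0,0,0,0,255],[0,0,0.5,0,0,0,255],[0,0,0.4,0,0,0,255],[0,0,0.16,0,0,0,255],[0,0,0.15,0,0,0,255],[0,0,0.15,0,0,0,255],[0,0,0.15,0,0,0,255],[0,0,0.14,0,0,0,255]]])

```text
time_s: 15.55
eef_pos: [0.4779, 0.0786, 0.3414]
eef_rot: [-0.001, 0.26, 0.965, 0.0]
wrist_force: [-8.7, 1.9, 14.7]
opening: 0.001
```

drive_tool(commands=[[[0,0,0,0,0,0,255],[0,0,-0.15,0,0,0,255],[0,0,-0.2,0,0,0,255],[0,0,-0.25,0,0,0,255],[0,0,0,0,0,0,255],[0,0,0.15,0,0,0,255],[0,0,0.15,0,0,0,255],[0,0,0.15,0,0,0,255],[0,0,0.15,0,0,0,255],[0,0,0,0,0,0,255]]])

```text
time_s: 16.55
eef_pos: [0.4794, 0.078, 0.3411]
eef_rot: [0.002, 0.261, 0.965, 0.0]
wrist_force: [-0.5, -0.3, 15.0]
opening: -0.001
```

drive_tool(commands=[[[0,0,-0.15,0,0,0,255],[0,0,-0.2,0,0,0,255],[0,0,-0.3,0,0,0,255],[0,0,-0.5,0,0,0,255],[0,0,-0.5,0,0,0,255],[-0.6,0,0,0,0,0,255],[-0.8,0,0,0,0,0,255],[-0.6,0,0,0,0,0,255],[0,0,0,0,0,0,255],[0,0,0,0,0,0,255]]])

```text
time_s: 17.55
eef_pos: [0.5647, 0.0276, 0.421]
eef_rot: [-0.002, 0.261, 0.965, -0.0]
wrist_force: [-1.3, 0.4, 0.3]
opening: 0.001
```

Run:
```python
from bench import ctrl
import cv2,numpy as np,pickle
from h import *
o=ctrl.get_obs();t=ctrl.camera("scene");tp=ctrl.camera("top");w=ctrl.camera("wrist")
pickle.dump((o,w,t,tp),open("d6.pkl","wb"));print(o["eef_pos"],o["wrist_force"])
b=pickle.load(open("d5.pkl","rb"))[2]
print("pin patch diff",np.abs(t["pixels"][205:225,255:270].astype(int)-b["pixels"][205:225,255:270]).mean())
im=np.zeros((480,800,3),np.uint8)
im[:,:480]=cv2.resize(t["pixels"][150:300,200:350],(480,480),interpolation=2)
im[:240,480:]=cv2.resize(w["pixels"],(320,240)); im[240:,480:]=cv2.resize(tp["pixels"][200:350,160:400],(320,240))
cv2.imwrite("pics/f.png",im[:,:,::-1])
```

```text
[0.56468859 0.02758349 0.42101129] [-1.32006757  0.37996343  0.33535578]
pin patch diff 1.2677777777777777
```

View pics/f.png

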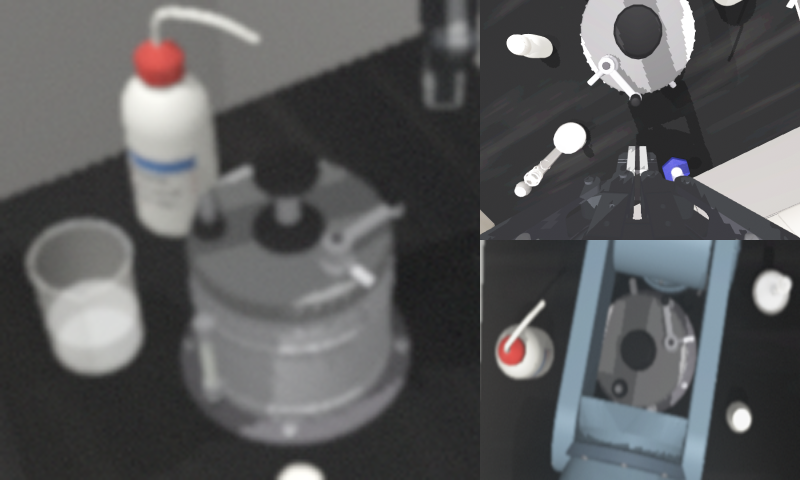

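The pin at (208,205) didn't change with the extra strokes, so it is on its stop. The plunger is up, the lever is across the spout, nothing nearby has moved, and the arm is clear.

```bash
python3 -c "
from bench import ctrl
print(ctrl.hand_in())"
```

```text
the job is handed in; nothing more can be done
None
```

I pushed the vent lever shut and pumped the plunger until the pin was fully out, then handed the job in at about 17.7 s; no verdict was reported.

- **Vent:** I swung the lever round with closed fingertips; the force reading was about 3 N part-way. It measured about 86° just before a last push of about 7° and now looks square across the spout. I didn't measure it again after that.
- **Pump:** I gave seven full strokes, with 13–17 N at the bottom where I read it, well under the 38 N limit.
- **Pin:** It stands about 20 mm over its boss, within roughly 2 mm by the scene camera. The last two strokes didn't move it, so it is on its stop.
- **Finish:** In the last pictures the plunger is up, the lever is still shut and the robot is clear. The bottles and glassware look unmoved.
- **Disagreement:** The top and wrist cameras differed by up to about 9 mm on the lever post and 7 mm on the push head. I put this down to pixel reading and used a value in between for the head. Small sideways forces of up to 9 N showed during pressing.

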